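# Find the transformer with the iron core by its weight and show it to the camera

## Task

Two transformer blocks that look alike stand on the mat, but only one has its iron core inside: lift the blue-lidded one clear of the mat to feel its weight and set it back upright on the mat, let go, then lift the orange-lidded one in the same way. Leave the lighter one standing upright on the mat and finish while holding the heavier one upright and still in the air in front of the inspection camera's lens, centred over the round black target on its foot plate at lens height. Do not shift any of the other things on the bench.

Things in the scene. Friction and masses are not known exactly. Their poses are not given: they have to be found in the camera images.
- trafo_blue: sealed transformer block: black box whose lid is blue, 52 (its x) x 40 (its y) x 44 mm high (its z), standing upright on the mat at the start; origin at the centre of its underside. Grip it across the 40 mm width, from above. Outwardly the same as the orange one, but one of the two holds a wound iron core and the other only a spacer, a different one each time: whichever lid; the heavier weighs 0.31 to 0.51 kg, the lighter 0.13 to 0.20 kg. The filling has about 1 mm of play
- trafo_orange: sealed transformer block: black box whose lid is orange, 52 (its x) x 40 (its y) x 44 mm high (its z), standing upright on the mat at the start; origin at the centre of its underside. Grip it across the 40 mm width, from above. Outwardly the same as the blue one, but one of the two holds a wound iron core and the other only a spacer, a different one each time: whichever lid; the heavier weighs 0.31 to 0.51 kg, the lighter 0.13 to 0.20 kg. The filling has about 1 mm of play
- mat: dark green bench mat, fixed, 240 (x) x 420 (y) mm, 3 mm thick (its top is 3 mm above the work surface); origin under its centre
- inspector: inspection camera, fixed: a foot plate 260 x 110 mm, 6 mm thick, with a round black target (54 mm, white rim and white dot) painted on it; the origin is under the target's centre, at table level. The white camera housing (top 126 mm above the table) stands at the +x end of the plate and its lens looks along -x, over the target; the lens front is 85 mm from the target's centre, towards +x, and the lens axis is 100 mm above the table
- view_spot (a point): the point where the middle of the heavier transformer is to be held: on the lens axis, 100 mm above the table (so the block's underside about 78 mm), straight above the target's centre; x points to the lens
- multimeter: bystander: yellow hand multimeter, 180 x 88 x 42 mm, lying flat; origin under its centre
- spool: bystander: solder spool with blue flanges, 60 mm across, 46 mm high, standing; origin under its centre
- circuit_board: bystander: green circuit board with parts on it, 90 x 120 mm, 30 mm high; origin under its centre
- pliers: bystander: pliers with red handles, 165 mm long, 13 mm high, lying flat; origin under the pivot, x towards the jaws
- screwdriver: bystander: screwdriver with a red handle, lying on the table; origin under its middle, x towards the tip
- flux_jar: bystander: small jar, 52 mm across, 50 mm high; origin under its centre
- ferrite_ring: bystander: small green ferrite ring lying on the mat between the two transformers, 32 mm outer, 13 mm high; origin under its centre
Not all that is in view belongs to the job. Leave any brown or pink look-alike of the trafo_blue alone. Leave any turquoise look-alike of the trafo_orange alone.

How it is judged (in metres and radians):
On the way, in this order (a step that is already met when the one before it is completed fails the run):
1. the blue-lidded transformer is held clear of the mat (25 mm) while the orange one stands on the mat (height (world z) of trafo_blue above 0.028 m and contact force between trafo_blue and the fingers above 1 N and contact force between trafo_blue and mat below 0.05 N and height (world z) of trafo_orange below 0.008 m and angle between trafo_orange's own z axis and vertical below 0.1 rad and contact force between trafo_orange and the fingers below 0.1 N and contact force between trafo_orange and mat above 0.8 N), for 0.3 s.
2. the blue-lidded transformer stands upright on the mat again, let go (height (world z) of trafo_blue below 0.008 m and angle between trafo_blue's own z axis and vertical below 0.1 rad and contact force between trafo_blue and the fingers below 0.1 N and contact force between trafo_blue and mat above 0.8 N), for 0.1 s.
3. the orange-lidded transformer is held clear of the mat (25 mm) while the blue one stands on the mat (all of step 2 and height (world z) of trafo_orange above 0.028 m and contact force between trafo_orange and the fingers above 1 N and contact force between trafo_orange and mat below 0.05 N), for 0.3 s.
At the end, for the whole second after the job is handed in: The heavier transformer is held by the fingers alone, still and upright (within 0.2 rad), its middle within 30 mm sideways and 25 mm in height of the view spot, touching neither camera, mat nor the other block; the lighter one stands upright on the mat, untouched and at rest (((horizontal distance between trafo_blue and view_spot below 0.03 m and height (world z) of trafo_blue between 0.053 and 0.103 m and angle between trafo_blue's own z axis and vertical below 0.2 rad and linear speed of trafo_blue below 0.03 m/s and contact force between trafo_blue and the fingers above 1 N and contact force between trafo_blue and inspector below 0.05 N and contact force between trafo_blue and mat below 0.05 N and contact force between trafo_blue and trafo_orange below 0.05 N and height (world z) of trafo_orange below 0.008 m and angle between trafo_orange's own z axis and vertical below 0.1 rad and contact force between trafo_orange and the fingers below 0.1 N and contact force between trafo_orange and mat between 0.8 and 2.5 N and linear speed of trafo_orange below 0.02 m/s) or (horizontal distance between trafo_orange and view_spot below 0.03 m and height (world z) of trafo_orange between 0.053 and 0.103 m and angle between trafo_orange's own z axis and vertical below 0.2 rad and linear speed of trafo_orange below 0.03 m/s and contact force between trafo_orange and the fingers above 1 N and contact force between trafo_orange and inspector below 0.05 N and contact force between trafo_orange and mat below 0.05 N and contact force between trafo_orange and trafo_blue below 0.05 N and height (world z) of trafo_blue below 0.008 m and angle between trafo_blue's own z axis and vertical below 0.1 rad and contact force between trafo_blue and the fingers below 0.1 N and contact force between trafo_blue and mat between 0.8 and 2.5 N and linear speed of trafo_blue below 0.02 m/s))); the arm keeps its last pose, push and grip.
It fails at once if another thing on the bench is shifted by more than 20 mm (distance of any of multimeter, spool, circuit_board, pliers, screwdriver, flux_jar, ferrite_ring from where it was at the start of the episode above 0.02 m).
It also fails if it takes over 70 s, if anything falls off the work surface, if the arm or the gripper's body presses on something with over 40 N, if the wrist force passes 120 N, or if a joint passes its speed limit or range.

## Robot

A 7-joint arm with a two-finger parallel gripper is mounted at the origin on the work surface. World frame = base frame: x ahead of the robot, y to its left, z up, the work surface at z = 0. Lengths are in mm, angles in rad, forces in N, time in s.
With the tool pointing down it reaches from about 400 to 875 mm from the base axis. Payload 4.4 kg.
Tool frame: the origin (TCP) lies at the very end of the fingers, on their centre line; the grasp point (between the pads) lies 19 mm behind it; y points along the fingers, x is the direction in which the jaws open and shut, and the axes are right-handed (so a half turn about y gives the same grasp; the last joint's range is limited). The gripper opens to 85 mm and grips with 20 to 120 N. Pads are 22 mm wide; open, the fingers measure 114 mm over their backs; the gripper's body (76 mm by 85 mm) begins 54 mm behind the grasp point. The pads swing forward as they close: fully open they stand 13 mm farther back than shut.
Start: joints at [1.045, 0.628, 0.038, 1.517, -0.027, 0.996, -0.02], TCP at [288.478, -582.493, 231.313] pointing down, gripper open.
Joint ranges: [-3.06, 3.06], [-0.37, 2.12], [-1.25, 1.32], [0.18, 2.47], [-1.1, 4.24], [0.23, 1.98], [-2.94, 2.94]. Speed limits (rad/s): [2.57, 2.57, 3.14, 3.14, 3.14, 3.14, 3.14].

## Interface

Orientations are given as [roll, pitch, yaw] about the fixed x, y, z axes, in that order (R = Rz(yaw) Ry(pitch) Rx(roll)).
In Python, from cell import readout, eyes, finish_job gives the robot as it stands. The module is installed in compiled form; this text tells all that it offers.
- The arm moves only by the tool apply_moves, never from a script. Its argument "commands" is a list that holds one entry, the list of rows, each a list of 6 numbers: the shift along the tool's x, y, z in units of 0.04 m (1.0 is 0.04 m), then the turn, a rotation vector about the tool's x, y, z in units of 5 degrees (1.0 is 5 degrees). A call has 1 to 8 rows; each row shifts and turns the pose as measured when the row begins, along the tool's axes as they then stand; what a row does not reach is not made up. A row lasts 1/12 s, in which the tool goes at most 41.7 mm and 7.16 degrees, less where a joint would pass 70% of its speed; a pose out of reach is approached as far as the arm can. A call with a number of a shift or a turn outside -1 to 1 is refused whole. A call with a gripper value outside its range is refused whole. "claw" is the finger opening in mm, from 0 to 85.4, set as the call begins (left out, the last holds). The fingers move at their own pace and stop on an object; the grip force is fixed at half the most. Time passes only in rows, so rows that do not move let the fingers close. It gives the time, the measured TCP pose, the force and the opening at its end, in the units of the state.
- readout.read_state(): the state, without advancing time (a new reading comes with each control period).
- eyes.get_image(name): name is "scene" or "top" or "wrist"; returns a dict with "image" (384x512x3 uint8, red, green, blue), "mtx" (3x3 intrinsics, pixels), "k1" (the pictures are not rectified: a ray, as slopes to the right and down, at radius r is drawn at 1 + k1 r^2 times it, then the intrinsics apply), "rvec" (rotation vector, rad) and "tvec" (3), from world to camera coordinates, as OpenCV has them. Camera axes: x right, y down, z forward; pixel columns grow to the right and rows downward; lengths in mm; the calibration is good to about 2 mm. A picture is of the moment at which its call begins. There is no depth.
- finish_job(): hands the job in, once; it reports no verdict.
The state is a dict: "clock": time; "qpos": joint angles; "qd": joint speeds; "tau": joint torques, N m; "eef_pos": TCP position; "tool_rot": TCP orientation; "force": force on the tool from outside, world axes, zero at the start; "torque": the same for the moment, N m; "width": finger opening in mm.
Only numpy, scipy, OpenCV 4.12 (cv2) and the standard library are available. Lean on these libraries where they do the work, as an engineer would, in place of code of your own. Each camera call takes 0.05 s, during which the arm holds its last target. There are 200 camera calls.

## Working session

There is one attempt and no reset: what is moved stays moved. The work goes in short steps, Python scripts to look and compute and a tool call to move; the robot and the scene stay as the last step left them, time stands still between calls to the robot, and variables do not carry over. Pictures are saved under pics/ and viewed, about 8 in all and at most 12, crops included, and the job is handed in when it is done.

Besides the shell and the picture viewer there is one more tool, called after ">>>" as a command line: name --argument value ..., lists and objects as JSON in quotes. apply_moves: Moves the arm, as the interface text tells. Shifts and turns lie within -1 to 1; 1 stands for 0.04 m of shift or 5 degrees of turn. Its arguments: {"type":"object","properties":{"commands":{"type":"array"},"claw":{"type":"number"}},"required":["commands"]}

```bash
mkdir -p pics
cat > h.py <<'E'
import numpy as np, cv2
from cell import readout, eyes, finish_job
def grab(name,fn=None):
    d=eyes.get_image(name); 
    if fn: cv2.imwrite('pics/'+fn,cv2.cvtColor(d['image'],cv2.COLOR_RGB2BGR))
    return d
def ray(d,uv):
    K=np.array(d['mtx'],float); k1=d['k1']
    p=cv2.undistortPoints(np.array(uv,float).reshape(-1,1,2),K,np.array([k1,0,0,0],float)).reshape(-1,2)
    R=cv2.Rodrigues(np.array(d['rvec'],float))[0]; t=np.array(d['tvec'],float).reshape(3)
    return -R.T@t, np.c_[p,np.ones(len(p))]@R
def onplane(d,uv,z):
    c,r=ray(d,uv); return c+r*((z-c[2])/r[:,2])[:,None]
def proj(d,P):
    return cv2.projectPoints(np.array(P,float).reshape(-1,1,3),np.array(d['rvec'],float),np.array(d['tvec'],float),np.array(d['mtx'],float),np.array([d['k1'],0,0,0],float))[0].reshape(-1,2)
E
python3 - <<'E'
from h import *
a=grab('scene','s.png');b=grab('top','t.png')
print(readout.read_state())
for d in(a,b):print(d['mtx'],d['k1'],ray(d,[[256,192]]))
E
```

```text
{'clock': 0.1, 'qpos': array([ 1.04520788,  0.62924566,  0.03847256,  1.51822926, -0.02699628,
        0.99627522, -0.01998814]), 'qd': array([-0.0001597 , -0.00154171,  0.00044308, -0.00252403,  0.00287   ,
        0.00144152, -0.00176742]), 'tau': array([ 2.96713566e-03, -5.64524031e+01,  1.23060923e+00, -1.93972188e+01,
        1.13355313e-02,  5.35919200e-03, -6.57237635e-06]), 'eef_pos': array([ 288.22126235, -582.01477641,  230.4990949 ]), 'tool_rot': array([-1.57083067,  0.00163842, -1.11101564]), 'force': array([-0.34749837, -0.36212771,  0.16628567]), 'torque': array([ 0.02947656,  0.01789463, -0.00781044]), 'width': 85.56509639041978}
[[488.50722039   0.         262.2769379 ]
 [  0.         488.50722039 198.34121104]
 [  0.           0.           1.        ]] -0.020356078322526047 (array([1141.85041056, -602.00624004, 1346.96467918]), array([[-0.4140751 ,  0.37569978, -0.82929192]]))
[[484.22321521   0.         257.65084505]
 [  0.         484.22321521 189.92837689]
 [  0.           0.           1.        ]] 0.04072244637584336 (array([ 153.01935197,   -4.4800861 , 1774.99568155]), array([[ 0.2267018 , -0.01304122, -0.97389227]]))
```

View pics/t.png

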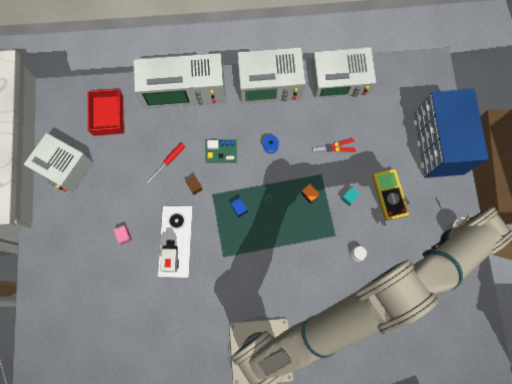

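View pics/s.png

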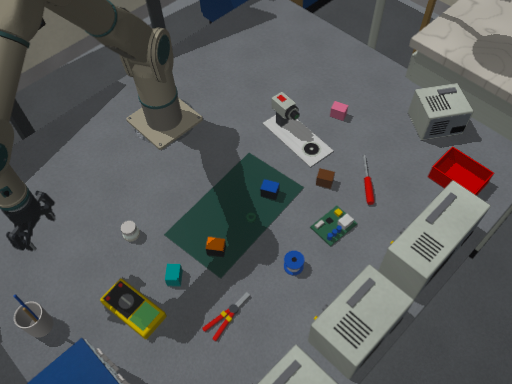

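The top view shows the blue lid at about (238,206), orange at (310,193), the ring at (268,199) and the target at (176,220). The housing lies below the target in the picture, which is towards -x in the world. The scene view agrees. Next I'll measure these.

```bash
cat > m.py <<'E'
from h import *
def lid(d,near,col,rad=25):
    hsv=cv2.cvtColor(d['image'],cv2.COLOR_RGB2HSV)
    lo,hi={'blue':((105,120,40),(130,255,255)),'orange':((5,150,80),(18,255,255))}[col]
    m=cv2.inRange(hsv,lo,hi); k=np.zeros_like(m); cv2.circle(k,near,rad,255,-1); m&=k
    n,l,s,c=cv2.connectedComponentsWithStats(m); i=1+np.argmax(s[1:,4])
    return (l==i).astype(np.uint8),s[i,4],c[i]
def lidpose(d,near,col,z=47,rad=25):
    m,a,c=lid(d,near,col,rad)
    v,u=np.nonzero(m); P=onplane(d,np.c_[u,v],z)[:,:2]
    r=cv2.minAreaRect(P.astype(np.float32))
    return a,onplane(d,[c],z)[0].round(1),r
E
python3 - <<'E'
from m import *
t=grab('top');s=grab('scene')
for n,d,nb,no in(('top',t,(238,206),(310,193)),('scene',s,(270,187),(216,244))):
    print(n,lidpose(d,nb,'blue',rad=16),lidpose(d,no,'orange',rad=16))
for n,d,c,r in(('top',t,(176,220),(172,242)),('scene',s,(312,149),(297,137))):
    hsv=cv2.cvtColor(d['image'],cv2.COLOR_RGB2HSV)
    m=((hsv[...,2]<70)*255).astype(np.uint8);k=np.zeros_like(m);cv2.circle(k,c,11,255,-1);m&=k
    con=max(cv2.findContours(m,cv2.RETR_EXTERNAL,cv2.CHAIN_APPROX_NONE)[0],key=len)
    e=cv2.minEnclosingCircle(onplane(d,con.reshape(-1,2),6)[:,:2].astype(np.float32))
    ell=cv2.fitEllipse(con); print(n,'target',e,ell, onplane(d,[ell[0]],6))
    w=((hsv[...,2]>190)&(hsv[...,1]<40)).astype(np.uint8);k=np.zeros_like(w);cv2.circle(k,r,60,1,-1);w&=k
    q,l,st,cc=cv2.connectedComponentsWithStats(w);i=1+np.argmax(st[1:,4]);v,u=np.nonzero(l==i)
    print('plate',cv2.minAreaRect(onplane(d,np.c_[u,v],6)[:,:2].astype(np.float32)))
# other points
print('ring top',onplane(t,[[268,199]],10),'scene',onplane(s,[[251,217]],10))
big=cv2.resize(t['image'][150:290,110:350],None,fx=3.3,fy=3.3,interpolation=cv2.INTER_CUBIC)
cv2.imwrite('pics/crop.png',cv2.cvtColor(big,cv2.COLOR_RGB2BGR))
print('jar',onplane(t,[[360,253]],50),'cam',onplane(t,[[169,262]],126),onplane(s,[[287,103]],126))
E
```

```text
top (np.int32(189), array([506.3,  39.7,  47. ]), ((506.436767578125, 39.59049606323242), (59.095733642578125, 43.59545135498047), 26.85439682006836)) (np.int32(170), array([ 537.7, -225.6,   47. ]), ((538.168212890625, -225.67471313476562), (54.580223083496094, 42.46367263793945), 38.72850036621094))
scene (np.int32(182), array([507.6,  34.5,  47. ]), ((507.6412658691406, 34.84073257446289), (55.962642669677734, 41.449127197265625), 27.653806686401367)) (np.int32(219), array([ 537.4, -230.6,   47. ]), ((537.5421142578125, -229.91128540039062), (54.57635498046875, 42.03825378417969), 36.72746658325195))
top target ((482.0019226074219, 274.5497131347656), 23.370309829711914) ((176.07693481445312, 220.30519104003906), (11.626688957214355, 12.285893440246582), 75.92999267578125) [[481.57160091 274.81473092   6.        ]]
plate ((406.38238525390625, 281.7908935546875), (108.95386505126953, 260.7972412109375), 84.29299926757812)
scene target ((478.252197265625, 270.32720947265625), 24.84260368347168) ((310.9502868652344, 148.2440948486328), (10.157367706298828, 13.791045188903809), 93.84720611572266) [[478.11412301 270.52393432   6.        ]]
plate ((274.20330810546875, 256.9943542480469), (0.0, 0.0), 0.0)
ring top [[533.53926338 -70.59376683  10.        ]] scene [[531.47563304 -74.98477783  10.        ]]
jar [[ 303.71826128 -377.09930665   50.        ]] cam [[318.80533475 285.33066609 126.        ]] [[346.14321559 283.14941977 126.        ]]
```

View pics/crop.png

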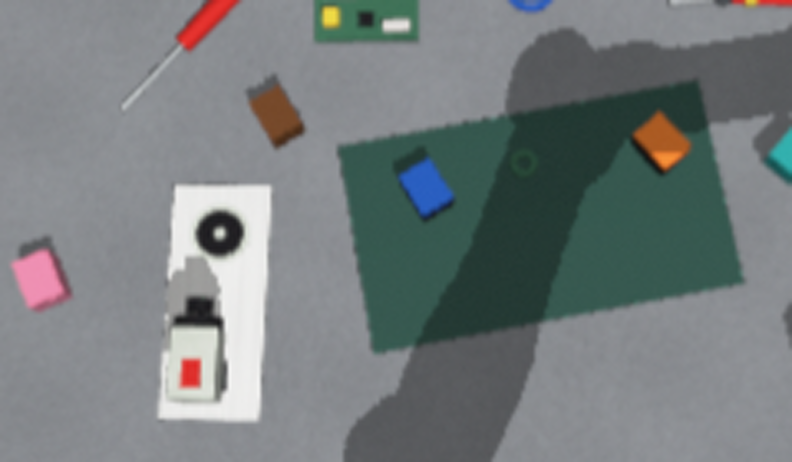

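Blue is at about (507,37) with yaw 27°, and orange at about (537.5,-228) with yaw 37.7°. The target is at about (480,273), with the lens on its -x side. Lid and plate sizes match the given ones (about 55x42 and 261x109). Moving towards a point above blue.

>>> apply_moves --commands '[[[-0.69, 0, 0.71, 0, 0, 0], [-0.69, 0, 0.71, 0, 0, 0], [-0.69, 0, 0.71, 0, 0, 0], [-0.69, 0, 0.71, 0, 0, 0], [-0.69, 0, 0.71, 0, 0, 0], [-0.69, 0, 0.71, 0, 0, 0], [-0.69, 0, 0.71, 0, 0, 0], [-0.69, 0, 0.71, 0, 0, 0]]]' --claw 85

```text
clock: 0.87
eef_pos: [391.9, -283.1, 226.7]
tool_rot: [-1.577, -0.004, -1.131]
force: [0.9, -0.8, -0.8]
width: 85.2
```

```bash
cat > go.py <<'E'
import sys
from h import *
from scipy.spatial.transform import Rotation as Ro
def go(x,y,z,yaw):
    s=readout.read_state(); R=Ro.from_euler('xyz',s['tool_rot']); p=np.array(s['eef_pos'])
    T=Ro.from_euler('xyz',[-90,0,yaw],degrees=True)
    d=R.inv().apply(np.array([x,y,z])-p)/40; w=(R.inv()*T).as_rotvec(degrees=True)/5
    print('t',s['clock'],'p',p.round(1),'rot',np.degrees(s['tool_rot']).round(2),'F',s['force'].round(2),'w',round(s['width'],1))
    print('shift',d.round(2),'norm',np.linalg.norm(d).round(2),'turn',w.round(2))
if __name__=='__main__': go(*map(float,sys.argv[1:]))
E
python3 go.py 507 37 190 -62.8
```

```text
t 0.8667 p [ 391.9 -283.1  226.7] rot [-90.38  -0.21 -64.79] F [ 0.94 -0.76 -0.78] w 85.2
shift [-6.02  0.85  6.02] norm 8.55 turn [ 0.08 -0.4   0.04]
```

>>> apply_moves --commands '[[[-0.7, 0.1, 0.7, 0, 0, 0], [-0.7, 0.1, 0.7, 0, 0, 0], [-0.7, 0.1, 0.7, 0, 0, 0], [-0.7, 0.1, 0.7, 0, -0.1, 0], [-0.7, 0.1, 0.7, 0, -0.1, 0], [-0.7, 0.1, 0.7, 0, -0.1, 0], [-0.7, 0.1, 0.7, 0, -0.1, 0], [-0.7, 0.1, 0.7, 0, 0, 0]]]'

```text
clock: 1.53
eef_pos: [499.3, 30.5, 192.9]
tool_rot: [-1.574, -0.008, -1.096]
force: [0.0, 0.4, 0.3]
width: 85.3
```

```bash
python3 go.py 507 37 190 -62.8
```

```text
t 1.5333 p [499.3  30.5 192.9] rot [-90.17  -0.43 -62.79] F [0.01 0.43 0.31] w 85.3
shift [-0.06  0.07  0.25] norm 0.26 turn [0.03 0.   0.09]
```

>>> apply_moves --commands '[[[0, 0, 0, 0, 0, 0], [0, 0, 0, 0, 0, 0]]]'

```text
clock: 1.7
eef_pos: [501.4, 42.6, 192.0]
tool_rot: [-1.57, -0.003, -1.079]
force: [-0.1, -1.6, 0.0]
width: 85.1
```

Run:
```python
from m import *
from go import go
w=grab('wrist','w1.png'); uv=proj(w,[[507,37,47]])[0]; print(uv,ray(w,[[256,192]]))
print(lidpose(w,tuple(int(x) for x in uv),'blue',rad=90))
go(507,37,190,-62.8)
```

```text
[261.40687462 178.82439893] (array([571.07572524,  80.71366792, 335.52518196]), array([[-0.2629245 , -0.15059823, -0.95303042]]))
(np.int32(2053), array([510.5,  39.3,  47. ]), ((509.8696594238281, 38.673606872558594), (56.66949462890625, 40.58667755126953), 27.411075592041016))
t 1.75 p [501.5  43.4 192.1] rot [-89.87  -0.12 -61.83] F [-0.54  1.32  0.69] w 85.0
shift [0.21 0.05 0.04] norm 0.22 turn [-0.03  0.19  0.02]
```

View pics/w1.png

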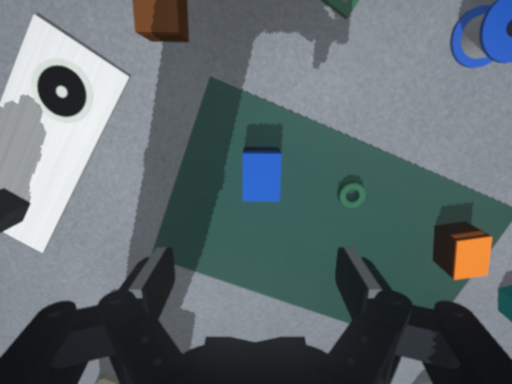

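The wrist view shows the blue lid centred at about (262,175) between the fingers, with its long axis square to the jaws. The ring, at (352,195), is clear of the fingers. The wrist measurement is (509.9,38.7) at 27.4°, so I'll descend.

```bash
python3 go.py 509 38.3 70 -62.6
```

```text
t 1.75 p [501.5  43.4 192.1] rot [-89.87  -0.12 -61.83] F [-0.54  1.32  0.69] w 85.0
shift [0.19 3.05 0.1 ] norm 3.06 turn [-0.03  0.15  0.02]
```

>>> apply_moves --commands '[[[0.1, 0.4, 0.05, 0, 0.1, 0], [0.1, 0.6, 0, 0, 0.05, 0], [0, 0.6, 0, 0, 0, 0], [0, 0.6, 0, 0, 0, 0], [0, 0.4, 0, 0, 0, 0], [0, 0.1, 0, 0, 0, 0], [0, 0, 0, 0, 0, 0]]]'

```text
clock: 2.33
eef_pos: [509.2, 27.4, 82.8]
tool_rot: [-1.565, -0.007, -1.106]
force: [0.5, -0.6, 0.9]
width: 84.9
```

```bash
python3 go.py 509 38.3 14 -62.6
```

```text
t 2.3333 p [509.2  27.4  82.8] rot [-89.64  -0.42 -63.34] F [ 0.52 -0.59  0.92] w 84.9
shift [-0.26  1.72  0.11] norm 1.74 turn [-0.07 -0.15  0.09]
```

>>> apply_moves --commands '[[[-0.1, 0.1, 0.05, -0.03, -0.07, 0.05], [-0.1, 0.2, 0.05, -0.03, -0.05, 0.03], [0, 0, 0, 0, 0, 0], [0, 0, 0, 0, 0, 0]]]'

```text
clock: 2.67
eef_pos: [510.9, 35.0, 72.5]
tool_rot: [-1.567, -0.002, -1.098]
force: [-0.2, -1.0, 0.7]
width: 85.1
```

```bash
python3 go.py 509 38.3 14 -62.6
```

```text
t 2.6667 p [510.9  35.   72.5] rot [-89.76  -0.11 -62.9 ] F [-0.21 -1.05  0.69] w 85.1
shift [-0.1   1.46 -0.01] norm 1.46 turn [-0.05 -0.06  0.02]
```

>>> apply_moves --commands '[[[-0.05, 0.2, 0, -0.03, -0.05, 0], [-0.03, 0.3, 0, 0, 0, 0], [0, 0.3, 0, 0, 0, 0], [0, 0.3, 0, 0, 0, 0], [0, 0.2, 0, 0, 0, 0], [0, 0.1, 0, 0, 0, 0], [0, 0, 0, 0, 0, 0], [0, 0, 0, 0, 0, 0]]]'

```text
clock: 3.33
eef_pos: [512.5, 40.3, 15.4]
tool_rot: [-1.563, -0.004, -1.089]
force: [0.0, -0.7, 0.3]
width: 85.0
```

```bash
python3 go.py 509 38.3 14 -62.6
```

```text
t 3.3333 p [512.5  40.3  15.4] rot [-89.53  -0.23 -62.42] F [ 0.02 -0.69  0.35] w 85.0
shift [ 0.    0.03 -0.1 ] norm 0.11 turn [-0.09  0.04  0.04]
```

>>> apply_moves --commands '[[[0, 0, -0.05, -0.05, 0, 0.03], [0, 0, 0, 0, 0, 0], [0, 0, 0, 0, 0, 0], [0, 0, 0, 0, 0, 0], [0, 0, 0, 0, 0, 0], [0, 0, 0, 0, 0, 0], [0, 0, 0, 0, 0, 0], [0, 0, 0, 0, 0, 0]]]' --claw 5

```text
clock: 4.0
eef_pos: [511.9, 39.3, 17.7]
tool_rot: [-1.564, -0.002, -1.09]
force: [0.8, 0.2, -2.4]
width: 39.3
```

```bash
python3 go.py 509 38.3 64 -62.6
```

```text
t 4.0 p [511.9  39.3  17.7] rot [-89.61  -0.14 -62.44] F [ 0.81  0.23 -2.4 ] w 39.3
shift [-0.01 -1.16 -0.07] norm 1.16 turn [-0.08  0.03  0.03]
```

>>> apply_moves --commands '[[[0, -0.1, 0, 0, 0, 0], [0, -0.25, 0, 0, 0, 0], [0, -0.3, 0, 0, 0, 0], [0, -0.3, 0, 0, 0, 0], [0, -0.25, 0, 0, 0, 0], [0, -0.05, 0, 0, 0, 0], [0, 0, 0, 0, 0, 0], [0, 0, 0, 0, 0, 0]]]'

```text
clock: 4.67
eef_pos: [511.1, 39.1, 72.6]
tool_rot: [-1.564, -0.002, -1.09]
force: [-0.7, 0.1, -1.6]
width: 39.0
```

>>> apply_moves --commands '[[[0, 0, 0, 0, 0, 0], [0, 0, 0, 0, 0, 0], [0, 0, 0, 0, 0, 0], [0, 0, 0, 0, 0, 0]]]'

```text
clock: 5.0
eef_pos: [510.1, 39.1, 71.4]
tool_rot: [-1.567, -0.001, -1.09]
force: [-0.3, 0.1, -0.8]
width: 39.0
```

```bash
cat > feel.py <<'E'
from h import *
import time
F=[];T=[]
for i in range(12):
    eyes.get_image('wrist'); s=readout.read_state(); F.append(s['force']);T.append(s['tau'])
print(s['clock'],s['eef_pos'].round(1),s['width'],'F',np.mean(F,0).round(2),np.std(F,0).round(2),'tau',np.mean(T,0).round(3))
E
python3 feel.py; python3 go.py 509 38.3 17.5 -62.6
```

```text
5.6 [510.4  39.1  71.8] 38.77697242582464 F [ 0.04  0.01 -1.66] [0.42 0.32 0.61] tau [ 0.0000e+00 -4.9906e+01  6.2500e-01 -9.7170e+00  6.0000e-03 -2.1000e-02
 -0.0000e+00]
t 5.6 p [510.4  39.1  71.8] rot [-89.71  -0.1  -62.44] F [-0.2  -0.43 -1.42] w 38.8
shift [-0.    1.36 -0.05] norm 1.36 turn [-0.06  0.03  0.02]
```

>>> apply_moves --commands '[[[0, 0.15, 0, 0, 0, 0], [0, 0.25, 0, 0, 0, 0], [0, 0.25, 0, 0, 0, 0], [0, 0.25, 0, 0, 0, 0], [0, 0.2, 0, 0, 0, 0], [0, 0.05, 0, 0, 0, 0], [0, 0, 0, 0, 0, 0], [0, 0, 0, 0, 0, 0]]]'

```text
clock: 6.27
eef_pos: [509.7, 39.0, 19.1]
tool_rot: [-1.568, -0.001, -1.09]
force: [0.3, -0.3, -1.6]
width: 38.7
```

```bash
python3 go.py 509 38.3 17.5 -62.6
```

```text
t 6.2667 p [509.7  39.   19.1] rot [-8.987e+01 -4.000e-02 -6.244e+01] F [ 0.29 -0.33 -1.64] w 38.7
shift [ 0.01  0.04 -0.02] norm 0.05 turn [-0.03  0.03  0.01]
```

>>> apply_moves --commands '[[[0, 0.03, 0, 0, 0, 0], [0, 0.03, 0, 0, 0, 0], [0, 0.02, 0, 0, 0, 0], [0, 0, 0, 0, 0, 0], [0, 0, 0, 0, 0, 0]]]'

```text
clock: 6.68
eef_pos: [510.5, 39.1, 18.1]
tool_rot: [-1.566, -0.002, -1.09]
force: [-0.4, 0.6, -0.9]
width: 39.1
```

```bash
python3 go.py 509 38.3 17.5 -62.6
```

```text
t 6.6833 p [510.5  39.1  18.1] rot [-89.73  -0.09 -62.44] F [-0.36  0.62 -0.91] w 39.1
shift [ 0.    0.01 -0.04] norm 0.05 turn [-0.05  0.03  0.02]
```

>>> apply_moves --commands '[[[0, 0.03, 0, 0, 0, 0], [0, 0.03, 0, 0, 0, 0], [0, 0.02, 0, 0, 0, 0], [0, 0, 0, 0, 0, 0]]]'

```text
clock: 7.02
eef_pos: [511.1, 39.2, 17.4]
tool_rot: [-1.564, -0.002, -1.09]
force: [0.1, 0.7, -1.3]
width: 39.0
```

```bash
python3 go.py 509 38.3 17.5 -62.6
```

```text
t 7.0167 p [511.1  39.2  17.4] rot [-89.62  -0.14 -62.44] F [ 0.07  0.65 -1.31] w 39.0
shift [-0.   -0.   -0.06] norm 0.06 turn [-0.08  0.03  0.03]
```

>>> apply_moves --commands '[[[0, 0.04, 0, 0, 0, 0], [0, 0.04, 0, 0, 0, 0], [0, 0, 0, 0, 0, 0], [0, 0, 0, 0, 0, 0]]]'

```text
clock: 7.35
eef_pos: [511.8, 39.3, 17.9]
tool_rot: [-1.562, -0.003, -1.09]
force: [0.3, -0.2, -2.1]
width: 39.0
```

```bash
python3 feel.py
```

```text
7.95 [511.5  39.3  17.6] 39.274269170930694 F [-0.02 -0.06 -1.57] [0.32 0.58 0.6 ] tau [-0.0000e+00 -5.2215e+01  7.3700e-01 -7.1160e+00  5.0000e-03 -3.8000e-02
 -0.0000e+00]
```

>>> apply_moves --commands '[[[0, 0.08, 0, 0, 0, 0], [0, 0.08, 0, 0, 0, 0], [0, 0.08, 0, 0, 0, 0]]]'

```text
clock: 8.2
eef_pos: [511.8, 39.3, 17.0]
tool_rot: [-1.56, -0.004, -1.09]
force: [-6.4, -0.8, 34.2]
width: 39.4
```

```bash
python3 feel.py
python3 - <<'E'
from h import *
import cv2
s=grab('scene'); w=grab('wrist')
a=cv2.resize(s['image'][150:230,225:325],(800//2,320),interpolation=cv2.INTER_CUBIC)
b=cv2.resize(w['image'],(400,300)); b=cv2.copyMakeBorder(b,0,20,0,0,cv2.BORDER_CONSTANT)
cv2.imwrite('pics/c2.png',cv2.cvtColor(np.hstack([a,b]),cv2.COLOR_RGB2BGR))
E
```

```text
8.8 [511.8  39.3  17. ] 39.20893816702427 F [-5.92 -0.14 35.2 ] [0.43 0.74 0.46] tau [  0.064 -35.767   0.786  -7.593   0.089  -2.477  -0.062]
```

View pics/c2.png

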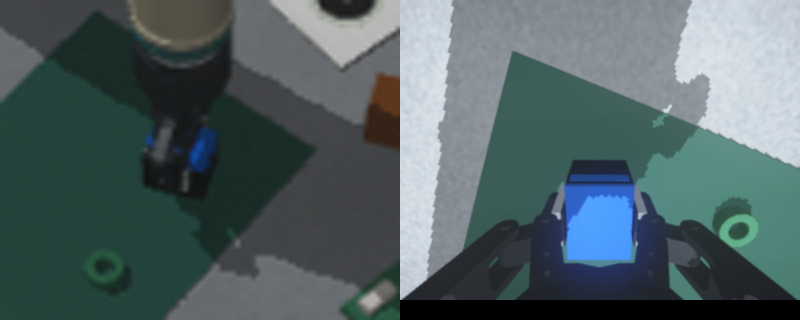

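The block is square in the jaws. It's now pressing on the mat at 35 N, so blue is down at TCP z=17.0. I'll ease off, then open.

>>> apply_moves --commands '[[[0, 0, 0, 0, 0, 0]]]'

```text
clock: 8.98
eef_pos: [512.0, 39.4, 18.5]
tool_rot: [-1.559, -0.004, -1.09]
force: [-0.2, 0.1, -1.7]
width: 39.3
```

>>> apply_moves --commands '[[[0, 0, 0, 0, 0, 0], [0, 0, 0, 0, 0, 0], [0, 0, 0, 0, 0, 0], [0, 0, 0, 0, 0, 0], [0, 0, 0, 0, 0, 0], [0, 0, 0, 0, 0, 0]]]' --claw 85

```text
clock: 9.48
eef_pos: [512.9, 39.4, 18.6]
tool_rot: [-1.557, -0.005, -1.09]
force: [-0.4, 0.5, -0.9]
width: 85.4
```

```bash
python3 feel.py;python3 go.py 511 39 130 -62.4
```

```text
10.0833 [513.1  39.4  19. ] 85.29380596222678 F [ 0.1  -0.04  0.06] [0.3  0.37 0.54] tau [ 0.0000e+00 -5.1324e+01  7.2300e-01 -7.0150e+00  5.0000e-03 -6.8000e-02
 -0.0000e+00]
t 10.0833 p [513.1  39.4  19. ] rot [-89.2   -0.31 -62.47] F [ 0.03  0.13 -0.45] w 85.3
shift [-0.   -2.78 -0.01] norm 2.78 turn [-0.16 -0.01  0.06]
```

>>> apply_moves --commands '[[[0, -0.2, 0, -0.1, 0, 0], [0, -0.5, 0, -0.06, 0, 0.05], [0, -0.7, 0, 0, 0, 0], [0, -0.8, 0, 0, 0, 0], [0, -0.8, 0, 0, 0, 0], [0, -0.3, 0, 0, 0, 0], [0, 0, 0, 0, 0, 0], [0, 0, 0, 0, 0, 0]]]'

```text
clock: 10.75
eef_pos: [511.6, 39.5, 155.5]
tool_rot: [-1.575, 0.001, -1.09]
force: [-0.2, -0.8, 0.4]
width: 84.9
```

Run:
```python
from m import *
from go import go
w=grab('wrist'); uv=proj(w,[[511,39,47]])[0]
print(uv,lidpose(w,tuple(int(x) for x in uv),'blue',rad=110))
s=grab('scene');print(lidpose(s,(270,187),'blue',rad=20))
go(537.5,-228,170,-52.3)
```

```text
[254.99539499 191.567742  ] (np.int32(2599), array([512.2,  39.3,  47. ]), ((511.9559326171875, 39.01222229003906), (59.93218231201172, 40.549800872802734), 26.75383949279785))
(np.int32(192), array([508.2,  35.4,  47. ]), ((508.3486022949219, 35.68213653564453), (55.72939682006836, 44.17256164550781), 27.37436294555664))
t 10.85 p [510.8  39.4 154.4] rot [-9.037e+01  8.000e-02 -6.246e+01] F [ 0.67 -0.19  0.27] w 85.0
shift [ 6.24 -0.38 -2.5 ] norm 6.73 turn [ 0.07 -2.03 -0.02]
```

>>> apply_moves --commands '[[[0.5, -0.1, -0.2, 0, -0.25, 0], [0.85, -0.1, -0.37, 0, -0.25, 0], [0.85, -0.1, -0.38, 0, -0.25, 0], [0.85, -0.1, -0.4, 0, -0.25, 0], [0.85, 0, -0.43, 0, -0.25, 0], [0.85, 0, -0.45, 0, -0.25, 0], [0.8, 0, -0.45, 0, -0.25, 0], [0.4, 0, -0.25, 0, -0.25, 0]]]'

```text
clock: 11.52
eef_pos: [534.4, -225.2, 155.6]
tool_rot: [-1.59, 0.024, -0.889]
force: [-0.1, -0.0, -0.7]
width: 85.1
```

>>> apply_moves --commands '[[[0, 0, 0, 0, 0, 0], [0, 0, 0, 0, 0, 0], [0, 0, 0, 0, 0, 0]]]'

```text
clock: 11.77
eef_pos: [530.5, -231.6, 149.8]
tool_rot: [-1.596, 0.029, -0.9]
force: [1.0, -0.5, -0.7]
width: 85.3
```

```bash
cat > or.py <<'E'
from m import *
from go import go
w=grab('wrist','w3.png'); uv=proj(w,[[538,-228,47]])[0]
print(uv,lidpose(w,tuple(int(x) for x in uv),'orange',rad=110))
t=grab('top');print(lidpose(t,(310,193),'orange',rad=20))
go(537.5,-228,170,-52.3)
E
python3 or.py
```

```text
[260.1795032  181.95761703] (np.int32(2677), array([ 541.6, -226.1,   47. ]), ((540.8185424804688, -227.19346618652344), (55.97236633300781, 40.43244934082031), 37.44126892089844))Traceback (most recent call last):
  File "or.py", line 5, in <module>
    t=grab('top');print(lidpose(t,(310,193),'orange',rad=20))
                        ~~~~~~~^^^^^^^^^^^^^^^^^^^^^^^^^^^^^
  File "m.py", line 9, in lidpose
    m,a,c=lid(d,near,col,rad)
          ~~~^^^^^^^^^^^^^^^^
  File "m.py", line 6, in lid
    n,l,s,c=cv2.connectedComponentsWithStats(m); i=1+np.argmax(s[1:,4])
                                                     ~~~~~~~~~^^^^^^^^^
    return _wrapfunc(a, 'argmax', axis=axis, out=out, **kwds)
    return bound(*args, **kwds)
ValueError: attempt to get argmax of an empty sequence
```

View pics/w3.png

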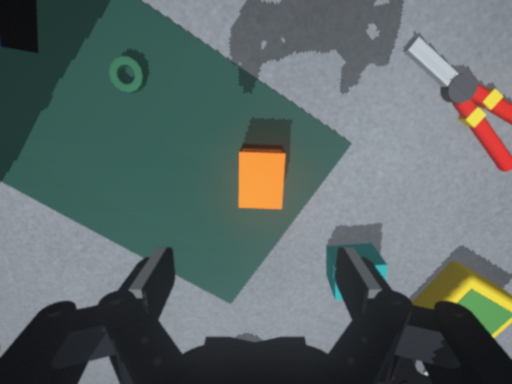

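The wrist view shows the orange lid at (262,180), square to the jaws, with the turquoise block at (355,265) off the finger paths. Measured at (540.8,-227.2), 37.4°.

```bash
python3 go.py 540.5 -227 70 -52.5
```

```text
t 11.8667 p [ 530.9 -230.1  150.3] rot [-91.4   1.7 -51.4] F [-0.19  0.19  0.45] w 85.1
shift [0.15 2.   0.28] norm 2.02 turn [ 0.28  0.22 -0.34]
```

>>> apply_moves --commands '[[[0.04, 0.1, 0.1, 0.12, 0.1, -0.15], [0.04, 0.3, 0.1, 0.1, 0.08, -0.12], [0.04, 0.4, 0.05, 0.05, 0.04, -0.07], [0, 0.4, 0, 0, 0, 0], [0, 0.3, 0, 0, 0, 0], [0, 0.1, 0, 0, 0, 0], [0, 0, 0, 0, 0, 0], [0, 0, 0, 0, 0, 0]]]' --claw 75

```text
clock: 12.53
eef_pos: [545.2, -210.9, 85.0]
tool_rot: [-1.565, 0.002, -0.896]
force: [0.4, -0.2, -0.0]
width: 74.8
```

```bash
python3 go.py 540.5 -227 16 -52.5
```

```text
t 12.5333 p [ 545.2 -210.9   85. ] rot [-89.67   0.12 -51.35] F [ 0.38 -0.2  -0.03] w 74.8
shift [ 0.24  1.72 -0.35] norm 1.78 turn [-0.07  0.23 -0.03]
```

>>> apply_moves --commands '[[[0.1, 0, -0.15, -0.04, 0.1, 0], [0.1, 0.05, -0.15, -0.03, 0.1, 0], [0, 0, 0, 0, 0, 0], [0, 0, 0, 0, 0, 0], [0, 0, 0, 0, 0, 0]]]'

```text
clock: 12.95
eef_pos: [542.2, -226.2, 85.8]
tool_rot: [-1.569, -0.002, -0.915]
force: [-0.3, 0.3, -0.2]
width: 75.0
```

```bash
python3 go.py 540.5 -227 16 -52.5
```

```text
t 12.95 p [ 542.2 -226.2   85.8] rot [-89.92  -0.12 -52.42] F [-0.32  0.32 -0.17] w 75.0
shift [-0.01  1.74 -0.05] norm 1.75 turn [-0.02  0.02  0.02]
```

>>> apply_moves --commands '[[[0, 0.2, -0.03, 0, 0, 0], [0, 0.35, 0, 0, 0, 0], [0, 0.4, 0, 0, 0, 0], [0, 0.35, 0, 0, 0, 0], [0, 0.25, 0, 0, 0, 0], [0, 0.1, 0, 0, 0, 0], [0, 0, 0, 0, 0, 0], [0, 0, 0, 0, 0, 0]]]'

```text
clock: 13.62
eef_pos: [542.0, -228.2, 16.2]
tool_rot: [-1.568, -0.004, -0.916]
force: [-0.2, 0.3, -0.3]
width: 74.6
```

```bash
python3 go.py 540.5 -227 16 -52.5
```

```text
t 13.6167 p [ 542.  -228.2   16.2] rot [-89.81  -0.26 -52.5 ] F [-0.24  0.28 -0.26] w 74.6
shift [-0.05  0.01 -0.01] norm 0.05 turn [-0.04 -0.    0.05]
```

>>> apply_moves --commands '[[[0, 0, 0, 0, 0, 0], [0, 0, 0, 0, 0, 0], [0, 0, 0, 0, 0, 0], [0, 0, 0, 0, 0, 0], [0, 0, 0, 0, 0, 0], [0, 0, 0, 0, 0, 0], [0, 0, 0, 0, 0, 0], [0, 0, 0, 0, 0, 0]]]' --claw 5

```text
clock: 14.28
eef_pos: [541.7, -227.6, 17.8]
tool_rot: [-1.567, -0.004, -0.916]
force: [0.5, -0.8, -3.1]
width: 39.1
```

>>> apply_moves --commands '[[[0, -0.1, 0, 0, 0, 0], [0, -0.25, 0, 0, 0, 0], [0, -0.3, 0, 0, 0, 0], [0, -0.3, 0, 0, 0, 0], [0, -0.25, 0, 0, 0, 0], [0, -0.05, 0, 0, 0, 0], [0, 0, 0, 0, 0, 0], [0, 0, 0, 0, 0, 0]]]'

```text
clock: 14.95
eef_pos: [541.7, -228.0, 74.2]
tool_rot: [-1.566, -0.006, -0.916]
force: [0.2, -0.2, -3.5]
width: 39.3
```

```bash
python3 feel.py; python3 go.py 480 272 200 -83
```

```text
15.55 [ 541.3 -227.8   73.4] 38.91280222212352 F [ 0.19 -0.12 -4.09] [0.42 0.64 0.48] tau [ 6.0000e-03 -5.7722e+01 -3.3400e-01 -1.3252e+01  1.0000e-02 -2.5000e-02
  0.0000e+00]
t 15.55 p [ 541.3 -227.8   73.4] rot [-89.8   -0.25 -52.5 ] F [ 0.48  0.38 -3.08] w 38.9
shift [-10.83  -3.19   6.4 ] norm 12.98 turn [-0.05  6.1   0.04]
```

Blue read 1.7 N and orange 4.1 N (about 0.42 kg), so orange is the heavier one. I'll carry it high to the view spot.

>>> apply_moves --commands '[[[0, -0.3, 0, 0, 0, 0], [-0.1, -0.6, 0.06, 0, 0, 0], [-0.3, -0.6, 0.18, 0, 0, 0], [-0.5, -0.4, 0.3, 0, 0, 0], [-0.7, -0.1, 0.42, 0, 0, 0], [-0.7, 0, 0.42, 0, 0, 0], [-0.7, 0, 0.42, 0, 0, 0], [-0.7, 0, 0.42, 0, 0, 0]]]'

```text
clock: 16.22
eef_pos: [522.9, -62.4, 162.1]
tool_rot: [-1.566, -0.014, -0.935]
force: [-0.0, 0.6, -4.4]
width: 38.9
```

```bash
python3 go.py 482 273 150 -52.5
```

```text
t 16.2167 p [522.9 -62.4 162.1] rot [-89.71  -0.82 -53.59] F [-0.01  0.61 -4.45] w 38.9
shift [-7.36  0.22  4.15] norm 8.45 turn [-0.06 -0.22  0.16]
```

>>> apply_moves --commands '[[[-0.7, 0, 0.4, 0, 0, 0], [-0.7, 0, 0.4, 0, 0, 0.05], [-0.7, 0, 0.4, 0, -0.1, 0.05], [-0.7, 0, 0.4, 0, -0.1, 0], [-0.7, 0, 0.4, 0, -0.1, 0], [-0.7, 0, 0.4, 0, -0.1, 0], [-0.7, 0, 0.4, 0, 0, 0], [-0.6, 0, 0.35, 0, 0, 0]]]'

```text
clock: 16.88
eef_pos: [488.4, 202.8, 170.4]
tool_rot: [-1.556, -0.009, -0.899]
force: [0.1, -0.7, -4.8]
width: 39.1
```

```bash
python3 go.py 482 273 150 -52.5
```

```text
t 16.8833 p [488.4 202.8 170.4] rot [-89.12  -0.54 -51.48] F [ 0.11 -0.69 -4.76] w 39.1
shift [-1.48  0.51  0.96] norm 1.83 turn [-0.18  0.2   0.11]
```

>>> apply_moves --commands '[[[-0.4, 0, 0.25, -0.05, 0.05, 0.03], [-0.4, 0.1, 0.25, -0.05, 0.05, 0.03], [-0.3, 0.1, 0.2, 0, 0, 0], [-0.1, 0, 0.1, 0, 0, 0], [0, 0, 0, 0, 0, 0], [0, 0, 0, 0, 0, 0], [0, 0, 0, 0, 0, 0]]]'

```text
clock: 17.47
eef_pos: [480.9, 273.2, 168.7]
tool_rot: [-1.556, -0.0, -0.893]
force: [0.1, 0.3, -4.8]
width: 39.1
```

```bash
python3 go.py 482 273 150 -52.5
python3 - <<'E'
from h import *
w=grab('wrist','w4.png'); print(proj(w,[[482,273,6]]))
E
```

```text
t 17.4667 p [480.9 273.2 168.7] rot [-8.913e+01 -3.000e-02 -5.119e+01] F [ 0.07  0.3  -4.76] w 39.1
shift [0.02 0.47 0.01] norm 0.47 turn [-0.17  0.26  0.  ]
[[255.44059962 178.13902872]]
```

View pics/w4.png

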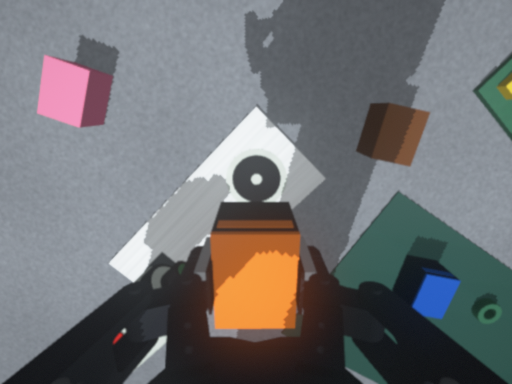

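The target's centre is at (257,179), against (255.4,178.1) predicted, so the position is right to about 2 mm. Blue is standing at (435,295). Lowering by about 73 mm.

>>> apply_moves --commands '[[[0, 0.15, 0, -0.08, 0, 0], [0, 0.3, 0, -0.08, 0, 0], [0, 0.4, 0, 0, 0, 0], [0, 0.4, 0, 0, 0, 0], [0, 0.3, 0, 0, 0, 0], [0, 0.15, 0, 0, 0, 0], [0, 0, 0, 0, 0, 0], [0, 0, 0, 0, 0, 0]]]'

```text
clock: 18.18
eef_pos: [483.6, 264.8, 94.0]
tool_rot: [-1.575, -0.004, -0.905]
force: [-0.2, -0.7, -3.7]
width: 38.8
```

```bash
python3 go.py 482 273 95 -51.2
```

```text
t 18.1833 p [483.6 264.8  94. ] rot [-90.26  -0.23 -51.85] F [-0.22 -0.74 -3.68] w 38.8
shift [-0.19 -0.03  0.09] norm 0.21 turn [ 0.05 -0.13  0.04]
```

>>> apply_moves --commands '[[[-0.1, 0, 0.04, 0, 0, 0], [-0.06, -0.03, 0.03, 0, 0, 0], [0, 0, 0, 0, 0, 0], [0, 0, 0, 0, 0, 0], [0, 0, 0, 0, 0, 0], [0, 0, 0, 0, 0, 0]]]'

```text
clock: 18.68
eef_pos: [483.4, 273.5, 97.7]
tool_rot: [-1.571, -0.004, -0.905]
force: [-0.2, 0.9, -3.6]
width: 39.4
```

```bash
python3 feel.py; python3 go.py 482 273 95 -51.2
python3 - <<'E'
from m import *
s=grab('scene');t=grab('top')
for d,c in((s,(300,125)),(t,(176,215))):
    m,a,cc=lid(d,c,'orange',30); print(a,cc)
    globals()['r%d'%(d is t)]=ray(d,[cc])
(c0,d0),(c1,d1)=r0,r1
A=np.c_[d0[0],-d1[0]];k=np.linalg.lstsq(A,c1-c0,rcond=None)[0];print('lid 3D',c0+k[0]*d0[0],c1+k[1]*d1[0])
print('blue',lidpose(s,(270,187),'blue',rad=20),lidpose(t,(238,206),'blue',rad=16))
b=np.vstack([cv2.resize(x,(640,300),interpolation=cv2.INTER_CUBIC) for x in(s['image'][85:235,190:510][:,:],t['image'][150:300,110:430])])
cv2.imwrite('pics/f.png',cv2.cvtColor(b,cv2.COLOR_RGB2BGR))
E
```

```text
19.2833 [483.1 273.1  97.2] 39.169163721443276 F [ 0.18 -0.12 -4.04] [0.45 0.74 0.52] tau [-1.3000e-02 -5.4094e+01  3.8800e-01 -1.3084e+01  2.2000e-02  1.4000e-02
  0.0000e+00]
t 19.2833 p [483.1 273.1  97.2] rot [-90.05  -0.24 -51.87] F [ 0.81  0.2  -3.58] w 39.2
shift [-0.01  0.05 -0.02] norm 0.06 turn [ 0.01 -0.13  0.05]
42 [307.71428571 125.42857143]Traceback (most recent call last):
  File "<stdin>", line 4, in <module>
  File "m.py", line 6, in lid
    n,l,s,c=cv2.connectedComponentsWithStats(m); i=1+np.argmax(s[1:,4])
                                                     ~~~~~~~~~^^^^^^^^^
    return _wrapfunc(a, 'argmax', axis=axis, out=out, **kwds)
    return bound(*args, **kwds)
ValueError: attempt to get argmax of an empty sequence
```

The top camera can't see the lid past the arm, so I'll check with the scene and wrist cameras.

Run:
```python
from m import *
s=grab('scene');w=grab('wrist')
m,a,cc=lid(s,(300,125),'orange',30); print('scene orange at z127',onplane(s,[cc],127))
uv=proj(w,[[483,273,127]])[0]; print('wrist',uv,lidpose(w,tuple(int(x) for x in uv),'orange',z=127,rad=120))
print('blue',lidpose(s,(270,187),'blue',rad=20))
b=np.hstack([cv2.resize(s['image'][85:235,200:350],(400,400),interpolation=cv2.INTER_CUBIC),cv2.resize(w['image'],(400,400))])
cv2.imwrite('pics/f.png',cv2.cvtColor(b,cv2.COLOR_RGB2BGR)); print(readout.read_state()['qd'].round(3),readout.read_state()['eef_pos'])
```

```text
scene orange at z127 [[465.76852427 256.285974   127.        ]]
wrist [255.40377217 280.38638425] (np.int32(8242), array([483.7, 273.7, 127. ]), ((481.9063415527344, 272.30828857421875), (53.74598693847656, 40.84669494628906), 38.015037536621094))
blue (np.int32(182), array([508.3,  34.3,  47. ]), ((508.78729248046875, 34.837196350097656), (55.725852966308594, 42.26686477661133), 27.38715171813965))
[-0.001 -0.002  0.002  0.     0.001 -0.     0.001] [483.13896629 273.18975069  97.22301363]
```

View pics/f.png

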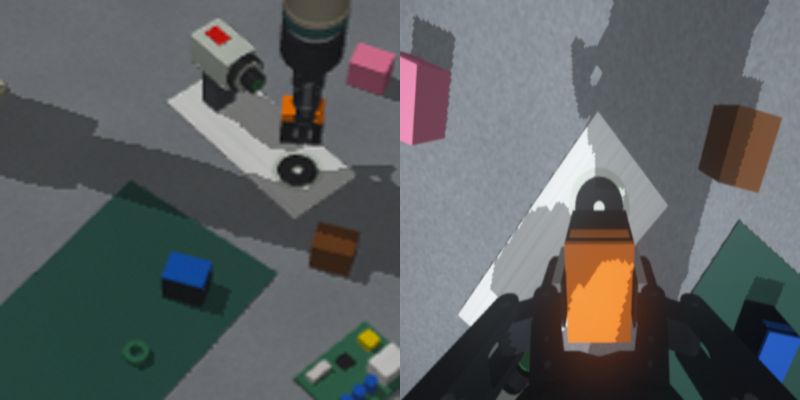

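The orange block hangs upright over the target in front of the lens. Its lid measures 53.7x40.8 mm at z=127 and is centred at (482–484, 272–274). Blue stands upright on the mat and the arm is still, so I'm handing in.

```bash
python3 -c "
from cell import finish_job,readout
print(finish_job())"
```

```text
the job is handed in; nothing more can be done
None
```

I lifted and weighed both blocks and handed the job in with the orange one, the heavier, held in front of the inspection lens. `finish_job()` gives no verdict, so what follows rests on my own checks.

- **Weighing:** I lifted blue about 54 mm and it read 1.7 N (about 0.17 kg). I set it back and let go, then lifted orange about 56 mm and it read 4.1 N (about 0.42 kg).
- **Setting blue down:** this took several small lowerings. The last one pressed it into the mat at about 35 N, so I eased off and released it roughly 1.5 mm up. It stood upright afterwards.
- **Final position:** orange is upright and still over the target, gripped at 39 mm. The wrist camera puts its lid centre at about (483, 273), and I measured the target at (482, 273). By arithmetic from the tool height, its middle is about 105 mm above the table, 5 mm over lens height.
- **Blue at the end:** it stands on the mat within about 2 mm of where it started.
- **Checks that disagreed or failed:** the scene camera's reading for the held lid was off by about 17 mm each way in x and y. The fingers hide much of the lid there, so I trusted the wrist camera. The top camera could not see the held block at all.
- **Other things on the bench:** I saw no sign that any had moved, but did not measure them again at the end.

The last clock reading I printed was 19.3 s, against the 70 s limit.

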